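# Check the seal of a burner head under the bench magnifier

## Robot

A 6-joint arm with a two-finger parallel gripper is mounted at the origin on a cart in front of the work surface, level with it; the furniture and walls round the work are solid. World frame = base frame: x ahead of the robot, y to its left, z up, the work surface at z = 0. Lengths are in m, angles in rad, forces in N, time in s.
With the tool pointing down it reaches from about 0.3 to 0.775 m from the base axis. Payload 14.6 kg.
Tool frame: the origin (TCP) lies midway between the tips of the shut fingers; the grasp point (between the pads) lies 19 mm behind it; z points along the fingers, y is the direction in which the jaws open and shut (so a half turn about z gives the same grasp; the last joint's range is limited). The gripper opens to 85 mm and grips with 20 to 120 N. Pads are 22 mm wide; open, the fingers measure 114 mm over their backs; the gripper's body (76 mm by 85 mm) begins 54 mm behind the grasp point. The pads swing forward as they close: fully open they stand 13 mm farther back than shut.
Start: joints at [1.092, 0.3, 1.521, -0, 1.321, -0.067], TCP at [0.22, 0.504, 0.192] pointing down, gripper open.
Joint ranges: [-3.03, 3.03], [-0.79, 2.21], [0.23, 2.52], [-1.04, 4.18], [0, 3.07], [-2.55, 2.55]. Speed limits (rad/s): [2.22, 2.22, 2.57, 3.14, 3.14, 3.14].

## Interface

Orientations are given as [roll, pitch, yaw] about the fixed x, y, z axes, in that order (R = Rz(yaw) Ry(pitch) Rx(roll)).
In Python, from station import state, read_camera, close_job gives the robot as it stands.
- The arm moves only by the shell command python3 -m pendant 'ROWS' [FORCE]. ROWS is JSON, one flat list of numbers, 7 for each row, row after row: the closure, from -1 (fully open) to 1 (shut), then the shift along the tool's x, y, z in mm, then the turn, a rotation vector about the tool's x, y, z in units of 8 degrees (1.0 is 8 degrees). A call has 1 to 8 rows; each row shifts and turns the pose as measured when the row begins, along the tool's axes as they then stand; what a row does not reach is not made up. A row lasts 1/8 s, in which the tool goes at most 62.5 mm and 10.7 degrees, less where a joint would pass 70% of its speed; a pose out of reach is approached as far as the arm can. A call is refused whole if a number of a shift passes 62.5 or a number of a turn 1, either way. A call with a gripper value outside its range is refused whole. The fingers move at their own pace and stop on an object; FORCE is the grip in N (left out, the last holds). Time passes only in rows, so rows that do not move let the fingers close. It gives the time, the measured TCP pose, the force and the opening at its end, in the units of the state.
- state(): the state, without advancing time (a new reading comes with each control period).
- read_camera(name): name is "scene" or "top" or "wrist"; returns a dict with "pixels" (400x640x3 uint8, blue, green, red), "range_z" (400x640 float32, m along the optical axis (not along the pixel's ray), 0 where there is no reading), "intrinsics" (3x3 intrinsics, pixels), "k1" (the pictures are not rectified: a ray, as slopes to the right and down, at radius r is drawn at 1 + k1 r^2 times it, then the intrinsics apply), "camera_from_world" (4x4, takes a point from world to camera coordinates); the wrist camera has in their place "tool_from_camera" (4x4, takes a point from camera to tool coordinates, whose origin is the TCP and whose axes are the flange's). Camera axes: x right, y up, looking along -z (the intrinsics and any distortion apply to the point x, -y, -z); pixel columns grow to the right and rows downward; lengths in m; the calibration is good to about 2 mm. A picture is of the moment at which its call begins: read the wrist's pose just before it.
- close_job(): hands the job in, once; it reports no verdict.
The state is a dict: "t": time; "q": joint angles; "joint_velocities": joint speeds; "joint_efforts": joint torques, N m; "tool_pos": TCP position; "orientation": TCP orientation; "wrist_force": force on the tool from outside, world axes, zero at the start; "wrist_torque": the same for the moment, N m; "width": opening from 0.0 (shut) to 1.0 (fully open).
Only numpy, scipy, OpenCV 4.12 (cv2) and the standard library are available. Lean on these libraries where they do the work, as an engineer would, in place of code of your own. Each camera call takes 0.05 s, during which the arm holds its last target. There are 200 camera calls.

## Task

The seal on the neck of the spectrometer's slot burner head is to be checked before the head goes back on. Take the bench magnifier by its boom, not by the lens, and swing it out until the lens squarely faces the front of the bench (boom parallel to the front edge); then take the burner head by its flat sides, lift it straight up out of its stand without dragging the stand along, and hold it steady and level in the air behind the lens, with the neck on the lens axis about 10 cm beyond the lens. Finish there, still holding it; keep head and hand off the lens, and do not disturb the spanner, the lamp tube or the roll of tape.

Things in the scene. Friction and masses are not known exactly. Their poses are not given: they have to be found in the camera images.
- magnifier: Bench magnifier, fixed to the bench at its round cast-iron base (132 mm across, 23 mm high). Origin: centre of the base's underside, which is also the vertical axis of the post (17 mm thick) and of the boom's swivel head on top of it. The swivel head reaches 222 mm above the bench, with a friction screw that sticks out 44 mm from the axis at right angles to the boom.
- boom (a joint): Swing of the magnifier's boom about the post, rad: 0 when the boom points along the base's own +x axis, growing anticlockwise seen from above, range 0 to 2.1. It is stiff, takes about 0.3 N m to move (some 3 N at the grip sleeve) and stays where it is left. The lens has a stiff tilt pin of its own; it starts upright and stays so.
- boom_grip (a point): Centre of the black ribbed rubber sleeve on the boom, where to take hold of it: 18 mm thick, 80 mm long, 120 mm out from the post's axis, 200 mm above the bench. x points along the boom outward to the lens, z up. The boom is a level 12 mm rod; 240 mm out it ends in a 24 mm block from which the lens hangs.
- lens: Magnifying lens in a black rim, 112 mm over the rim, 14 mm thick, upright below the boom's end. Origin: its centre, 240 mm from the post's axis, 124 mm above the bench. x = lens axis, square to the boom: with the boom swung out parallel to the bench's front edge it points straight away from the robot, to the side where the neck is to be held; z up. It turns with the boom.
- burner_stand: Loose low stand for the burner head, 0.9 kg: a steel foot plate 80 x 110 x 12 mm with an upright round plastic socket in the middle, 54 mm outside, bore 37 mm wide and 30 mm deep, its rim 44 mm above the bench. Origin: centre of the underside, z up.
- burner_mid (a point): Middle of the grey metal slot burner head, 0.5 to 0.8 kg: a bar 118 mm long (y), 36 mm thick (x), 30 mm high (z up) over a round neck; the point is 15 mm below its top. Its sides are flat in the upper 12 mm and narrow a little below. The bar's underside rests on the rim of the stand's socket, so fingertips must stay above that.
- burner_neck (a point): Centre of the burner's round neck, 31 mm straight below the middle of the head; same axes. The neck reaches down 28 mm from the bar's underside, 34 mm wide at the top, 25 mm at the bottom, this point being 12 mm above its bottom. At the start it sits in the bore of the stand.
- spanner_mid (a point): Bystander: open-ended spanner lying flat, 162 mm long, 9 mm thick. The point is its middle.
- lamp_mid (a point): Bystander: glass lamp tube standing on its black base, 36 mm wide, 152 mm high; the nearest one of three, right of the other two. The point is its middle, half-way up.
- tape_mid (a point): Bystander: roll of tape lying flat, 100 mm wide, 25 mm high. The point is its middle.
- bench_mid (a point): An unmarked point of the bench top, half a metre straight ahead of the robot; its x axis points straight in over the bench, square to the front edge, y along the front edge to the left.
Not all that is in view belongs to the job. What is shaped like the part that bears burner_mid but orange or red is not meant.

How it is judged:
By the outcome, as a careful person would: the job done as asked, in the order asked, and still so for the second after the job is handed in, while the arm keeps its last pose, push and grip.
It also fails if it takes over 64 s, if anything falls off the work surface, if the arm or the gripper's body presses on something with over 40 N, if the wrist force passes 120 N, or if a joint passes its speed limit or range.

## Working session

There is one attempt and no reset: what is moved stays moved. The work goes in short steps, Python scripts to look and compute and a shell command to move; the robot and the scene stay as the last step left them, time stands still between calls to the robot, and variables do not carry over. Pictures are saved under pics/ and viewed, about 8 in all and at most 12, crops included, and the job is handed in when it is done.

```bash
mkdir -p pics
cat > h.py <<'E'
import numpy as np, cv2
from station import state, read_camera, close_job
from scipy.spatial.transform import Rotation as R
def pts(c):
    """world(or camera) xyz per pixel from depth"""
    K=c["intrinsics"];k1=c["k1"];h,w=c["range_z"].shape
    u,v=np.meshgrid(np.arange(w),np.arange(h))
    X=(u-K[0,2])/K[0,0];Y=(v-K[1,2])/K[1,1]
    x,y=X.copy(),Y.copy()
    for _ in range(8):
        s=1+k1*(x*x+y*y);x=X/s;y=Y/s
    z=c["range_z"]
    P=np.stack([x*z,-y*z,-z,np.ones_like(z)],-1)
    if "camera_from_world" in c: T=np.linalg.inv(c["camera_from_world"])
    else:
        s=state();T=np.eye(4);T[:3,:3]=R.from_euler("xyz",s["orientation"]).as_matrix();T[:3,3]=s["tool_pos"];T=T@c["tool_from_camera"]
    W=(P@T.T)[...,:3].copy();W[z==0]=np.nan
    return W
E
python3 - <<'E'
from h import *
for n in("scene","top"):
    c=read_camera(n);cv2.imwrite(f"pics/{n}.png",c["pixels"]);np.savez(f"{n}.npz",p=c["pixels"],W=pts(c));print(n,np.linalg.inv(c["camera_from_world"])[:3,3])
print(state())
E
```

```text
scene [0.10552783 1.01863064 1.39355863]
top [0.25308262 0.0365975  1.72218593]
{'t': 0.1, 'q': array([ 1.09240973e+00,  3.00406373e-01,  1.52153608e+00, -6.33906538e-06,
        1.32068805e+00, -6.65935160e-02]), 'joint_velocities': array([ 0.00045882, -0.00276348, -0.00040791, -0.00045771, -0.00134689,
       -0.00132685]), 'joint_efforts': array([ 1.60474658e-03, -5.44369376e+01, -3.62377596e+01, -4.62384008e-06,
        2.96393700e-03,  1.86403230e-05]), 'tool_pos': array([0.22002315, 0.50379626, 0.19167588]), 'orientation': array([-3.14055670e+00, -6.29359834e-05,  2.72980112e+00]), 'wrist_force': array([0.84424913, 0.13229616, 0.51961272]), 'wrist_torque': array([ 0.05254414,  0.0332928 , -0.02184485]), 'width': 0.9979759470575382}
```

View pics/scene.png

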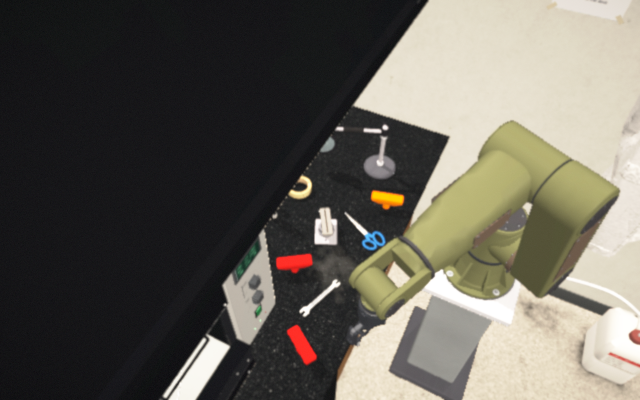

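View pics/top.png

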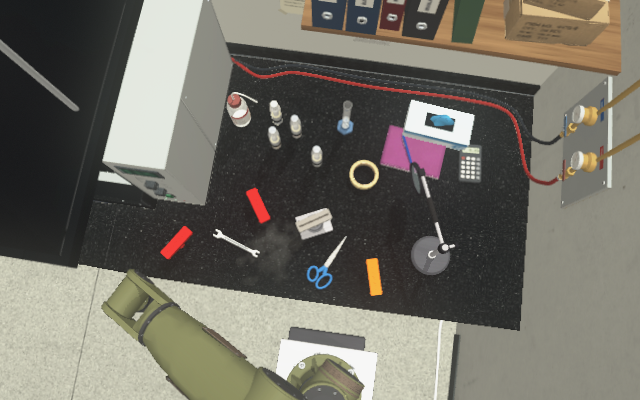

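The scene view shows the magnifier at (380,165) and the grey head on its white stand at (325,225). Red bars (295,262) and (300,345) and an orange one (388,200) are decoys. In the top view the magnifier base is at (431,255), its boom runs to the lens at (417,178), and the grey head is at (314,222). The tape is at (364,175), the lamp at (317,155) and the spanner at (236,243).

Run:
```python
from h import *
d=np.load("top.npz");p,W=d["p"],d["W"]
for n,(u,v) in dict(base=(422,262),swivel=(445,247),screw=(452,247),boom1=(437,220),boom2=(430,198),lens=(416,178),tape=(353,180),lamp=(317,149),sp1=(218,234),sp2=(256,252),head=(314,218),plate=(316,236),bench=(380,220)).items(): print(n,W[v,u].round(3))
# head: depth-based
r=(slice(195,250),slice(285,345));w=W[r]
z=w[...,2];m=(z>.055)&(z<.085)
q=w[m];print("head n",m.sum(),"z",np.percentile(q[:,2],[5,50,95]).round(4))
rc=cv2.minAreaRect(q[:,:2].astype(np.float32)*1000);print("head rect",rc)
m=(z>.004)&(z<.02);print("plate",m.sum(),cv2.minAreaRect(w[m][:,:2].astype(np.float32)*1000))
# boom pts
m=(W[...,2]>.185)&(W[...,2]<.26);m[:, :380]=0;m[:140]=0;m[290:]=0;m[:,480:]=0
q=W[m];print("boom",m.sum(),cv2.minAreaRect(q[:,:2].astype(np.float32)*1000))
for zz in (.19,.2,.21,.22):
    k=abs(q[:,2]-zz)<.005;print(zz,k.sum(),q[k].mean(0).round(3) if k.any() else '')
m=(W[...,2]>.014)&(W[...,2]<.03);m[:230]=0;m[:,:400]=0;m[285:]=0;m[:,460:]=0
q=W[m][:,:2].astype(np.float32)*1000;print("base",len(q),cv2.minEnclosingCircle(q))
a=cv2.resize(p[140:290,280:480],None,fx=4,fy=4,interpolation=cv2.INTER_CUBIC);cv2.imwrite("pics/crop1.png",a)
```

```text
base [ 0.461 -0.269  0.022]
swivel [ 0.491 -0.297  0.218]
screw [ 0.496 -0.32   0.205]
boom1 [ 0.57  -0.267  0.208]
boom2 [ 0.634 -0.239  0.211]
lens [ 0.708 -0.2    0.148]
tape [ 0.704 -0.006  0.03 ]
lamp [0.757 0.124 0.151]
sp1 [0.46  0.42  0.005]
sp2 [ 0.42   0.284 -0.009]
head [0.547 0.104 0.079]
plate [0.501 0.092 0.001]
bench [ 0.587 -0.116 -0.005]
head n 411 z [0.066  0.0731 0.0801]
head rect ((543.9149169921875, 104.85231018066406), (41.22257995605469, 118.15332794189453), 32.45232009887695)
plate 654 ((547.5940551757812, 103.66587829589844), (185.88131713867188, 201.1171417236328), 8.329108238220215)
boom 544 ((598.4105224609375, -248.02523803710938), (269.6898193359375, 60.23220443725586), 30.419313430786133)
0.19 11 [ 0.559 -0.257  0.191]
0.2 185 [ 0.593 -0.255  0.202]
0.21 269 [ 0.598 -0.255  0.209]
0.22 70 [ 0.509 -0.286  0.219]
base 843 ((488.9180603027344, -294.2361145019531), 65.67302703857422)
```

View pics/crop1.png

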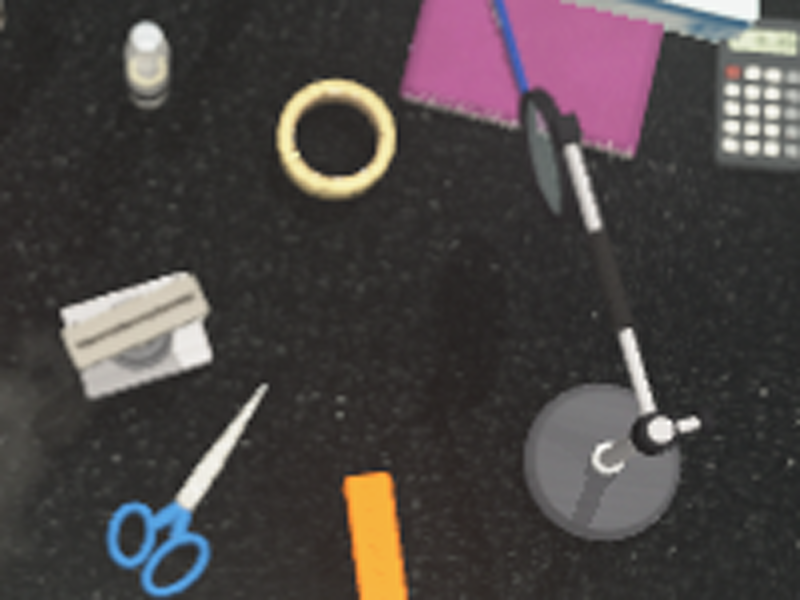

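The top view measurements agree with the sizes given. The post is at (0.489,-0.294), its fitted base radius 66 mm, and the boom azimuth is about 22°. The head is at (0.544,0.105), its long axis about 122°. The grey bar with the slot on the white stand (crop 135,330) is the one meant; the orange bar (crop 375,535) and the red ones are not. I'll move toward the sleeve first.

```bash
python3 - <<'E'
from h import *
d=np.load("top.npz");W=d["W"]
c=np.array([.489,-.294])
m=(W[...,2]>.19)&(W[...,2]<.225);m[:, :380]=0;m[:140]=0;m[290:]=0;m[:,480:]=0
q=W[m];r=np.linalg.norm(q[:,:2]-c,axis=1);k=(r>.05)&(r<.22);q=q[k]
vx,vy,x,y=cv2.fitLine(q[:,:2].astype(np.float32),cv2.DIST_HUBER,0,.01,.01).ravel()
print(k.sum(),np.degrees(np.arctan2(vy,vx)),np.degrees(np.arctan2(y-c[1],x-c[0])),x,y,"offset",(x-c[0])*vy-(y-c[1])*vx)
E
python3 -m pendant '[-1,-30,-25,-40,0,0,0, -1,-45,-38,-30,0,0,0, -1,-45,-38,-20,0,0,0, -1,-45,-38,-10,0,0,0, -1,-45,-38,-10,0,0,0, -1,-45,-38,0,0,0,0, -1,-45,-38,0,0,0,0, -1,-45,-38,0,0,0,0]'
```

```text
269 21.969421 22.240722587954313 0.60487103 -0.24661781 offset -0.0005927552415522647
t: 1.1
tool_pos: [0.4222, 0.0913, 0.303]
orientation: [-3.136, 0.001, 2.736]
wrist_force: [0.3, 0.0, 0.0]
width: 0.999
```

```bash
python3 -m pendant '[-1,-43,-34,0,0,0,0, -1,-43,-34,0,0,0,0, -1,-43,-34,0,0,0,0, -1,-43,-34,0,0,0,0, -1,-43,-34,0,0,0,0, -1,-43,-34,0,0,0,0, -1,-20,-16,0,0,0,0, -1,0,0,0,0,0,1]'
python3 -m pendant '[-1,0,0,0,0,0,1,-1,0,0,0,0,0,1,-1,0,0,0,0,0,1,-1,0,0,0,0,0,1,-1,0,0,0,0,0,1,-1,0,0,0,0,0,1,-1,0,0,0,0,0,1,-1,0,0,0,0,0,1]'
python3 -m pendant '[-1,0,0,0,0,0,1,-1,0,0,0,0,0,1,-1,0,0,0,0,0,1,-1,0,0,0,0,0,1,-1,0,0,0,0,0,1,-1,0,0,0,0,0,1,-1,0,0,0,0,0,1,-1,0,0,0,0,0,1]'
python3 - <<'E'
from h import *
s=state();c=read_camera("wrist");W=pts(c);cv2.imwrite("pics/w1.png",c["pixels"])
print(s["tool_pos"],np.degrees(s["orientation"]))
ps=np.array([.489,-.294])
q=W[(W[...,2]>.18)&(W[...,2]<.225)];r=np.linalg.norm(q[:,:2]-ps,axis=1)
q=q[(r>.05)&(r<.21)]
vx,vy,x,y=cv2.fitLine(q[:,:2].astype(np.float32),cv2.DIST_HUBER,0,.01,.01).ravel()
print(len(q),np.degrees(np.arctan2(vy,vx)),x,y,np.percentile(q[:,2],[5,50,95]))
E
```

```text
t: 2.1
tool_pos: [0.5942, -0.2361, 0.3]
orientation: [-3.136, -0.004, 2.589]
wrist_force: [-0.4, 0.2, 0.3]
width: 0.997
t: 3.1
tool_pos: [0.5935, -0.2366, 0.2952]
orientation: [-3.128, 0.001, 1.433]
wrist_force: [0.4, 0.0, -0.3]
width: 1.003
t: 4.1
tool_pos: [0.5929, -0.2363, 0.2912]
orientation: [-3.132, 0.019, 0.278]
wrist_force: [-0.3, 0.6, -0.6]
width: 1.001
[ 0.59288889 -0.2362588   0.29120064] [-179.46212849    1.07314379   15.93561765]
3951 21.720219 0.613303 -0.24302754 [0.20112787 0.20557687 0.20889417]
```

View pics/w1.png

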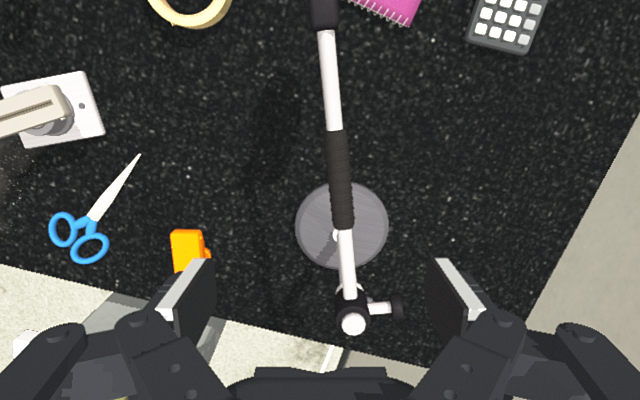

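The wrist view shows the boom running up from the swivel (352,320), with the sleeve at (341,180). Nothing stands between the jaws and the sleeve. Next I align and descend.

```bash
python3 -m pendant '[-1,3,14,0,0,0.13,-0.74, -1,0,0,20,0,0,0, -1,0,0,30,0,0,0, -1,0,0,30,0,0,0, -1,0,0,0,0,0,0]'; python3 -c "
from h import *
s=state();print(s['tool_pos'],np.degrees(s['orientation']))"
```

```text
t: 4.78
tool_pos: [0.5991, -0.2484, 0.2076]
orientation: [-3.13, 0.0, 0.389]
wrist_force: [0.6, 0.6, 0.3]
width: 0.997
[ 0.59908505 -0.24836336  0.20756586] [-1.79314901e+02  2.69562235e-02  2.22836412e+01]
```

```bash
python3 -m pendant '[-1,0,0,15,0,0,0, -1,0,0,12,0,0,0, 1,0,0,0,0,0,0, 1,0,0,0,0,0,0, 1,0,0,0,0,0,0, 1,0,0,0,0,0,0, 1,0,0,0,0,0,0, 1,0,0,0,0,0,0]' 35; python3 -c "
from h import *
s=state();print(s['tool_pos'],np.degrees(s['orientation']),s['wrist_force'],s['width']*85)"
```

```text
t: 5.78
tool_pos: [0.6002, -0.2486, 0.183]
orientation: [-3.134, -0.003, 0.391]
wrist_force: [0.1, -0.0, -0.3]
width: 0.004
[ 0.60020804 -0.24864402  0.18298587] [-1.79543552e+02 -1.76084680e-01  2.24081541e+01] [ 0.10172601 -0.01235159 -0.28402264] 0.3077126594104047
```

The width reads 0, so the jaws may have missed the sleeve. Looking.

Run:
```python
from h import *
c=read_camera("wrist");cv2.imwrite("pics/w2.png",c["pixels"])
```

```text
(no output)
```

View pics/w2.png

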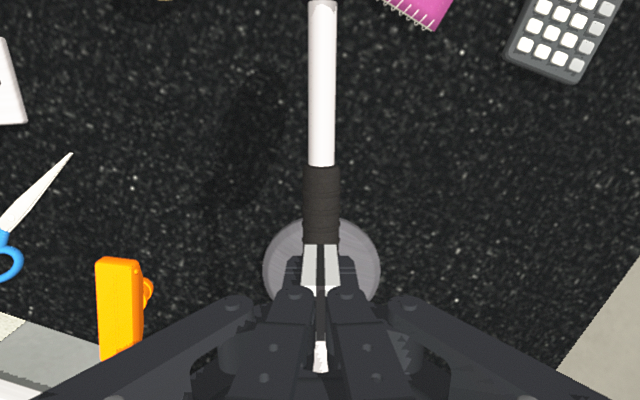

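Run:
```python
from h import *
s=state();c=read_camera("wrist");W=pts(c)
for u,v in [(320,100),(320,200),(310,235),(320,235),(320,270),(321,300),(321,330),(321,350),(310,260),(331,260),(308,280),(300,300),(345,300),(280,230)]: print(u,v,W[v,u].round(4),c["pixels"][v,u])
p=cv2.resize(c["pixels"][200:380,220:420],None,fx=4,fy=3,interpolation=cv2.INTER_CUBIC)
cv2.imwrite("pics/w3.png",np.clip(p.astype(float)*1.8+20,0,255).astype(np.uint8))
print(s)
```

```text
320 100 [ 0.664  -0.2213  0.2054] [251 252 253]
320 200 [ 0.6231 -0.2382  0.208 ] [61 68 72]
310 235 [ 0.6049 -0.2406  0.2069] [54 57 61]
320 235 [ 0.6071 -0.2448  0.2079] [62 65 68]
320 270 [ 0.6105 -0.2438  0.2492] [52 55 52]
321 300 [ 0.6055 -0.2463  0.2596] [61 61 62]
321 330 [ 0.5944 -0.2509  0.2594] [60 61 60]
321 350 [ 0.5451 -0.2711  0.2052] [252 253 254]
310 260 [ 0.6088 -0.2403  0.2408] [206 212 211]
331 260 [ 0.6117 -0.2478  0.2404] [207 212 212]
308 280 [ 0.6082 -0.2403  0.2549] [207 212 213]
300 300 [ 0.6087 -0.2381  0.2692] [62 59 58]
345 300 [ 0.6135 -0.251   0.2684] [61 56 58]
280 230 [ 0.515  -0.2337 -0.0012] [71 69 70]
{'t': 5.825, 'q': array([-0.45238502,  0.53522032,  1.21292774,  0.00771223,  1.39730303,
        0.72594432]), 'joint_velocities': array([ 4.12518931e-04, -3.37592556e-04, -4.66837206e-05, -1.55558683e-03,
       -1.29371946e-04, -1.22247864e-04]), 'joint_efforts': array([-1.41428300e-03, -6.82397246e+01, -3.69617128e+01,  2.14908819e-02,
        1.25123636e-02,  2.63429240e-05]), 'tool_pos': array([ 0.60022987, -0.24862043,  0.18298064]), 'orientation': array([-3.13366380e+00, -3.11250966e-03,  3.91108675e-01]), 'wrist_force': array([0.28493782, 0.22801667, 0.28367335]), 'wrist_torque': array([-0.01834195,  0.0299577 ,  0.03412783]), 'width': -0.001236002117720586}
```

View pics/w3.png

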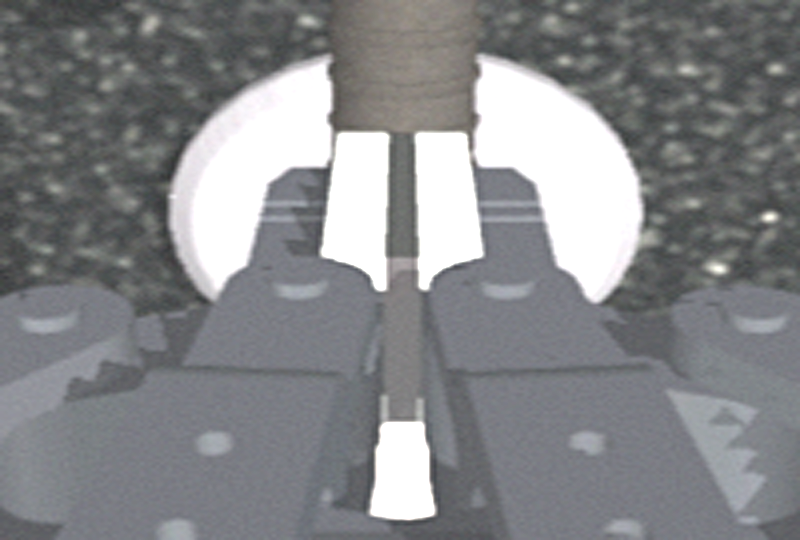

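Run:
```python
from h import *
s=state();c=read_camera("wrist");K=c["intrinsics"];T=np.linalg.inv(c["tool_from_camera"]);print(c["tool_from_camera"].round(4),K[0,0])
for p in [(0,0,0),(0,0,-.019),(0,.009,-.019),(0,0,-.05),(.011,.009,-.019),(.011,0,-.05),(.011,0,-.07)]:
    q=T@np.array([*p,1]);x,y=q[0]/-q[2],-q[1]/-q[2];f=1+c["k1"]*(x*x+y*y);print(p,(K[0,0]*x*f+K[0,2]).round(),(K[1,1]*y*f+K[1,2]).round())
W=pts(c)
for u,v in [(290,262),(293,275),(350,262),(310,247),(331,247),(310,252)]:print(u,v,W[v,u].round(4))
c=read_camera("scene");W=pts(c);d=np.hypot(W[...,0]-.6,W[...,1]+.249)
m=(d<.06)&(W[...,2]>.16)&(W[...,2]<.4);v,u=np.where(m);print(m.sum(),u.min(),u.max(),v.min(),v.max())
for z in np.arange(.17,.36,.01):
    k=m&(abs(W[...,2]-z)<.005);print(z.round(3),k.sum(),W[k].mean(0).round(3) if k.any() else '')
a=cv2.resize(c["pixels"][v.min()-40:v.min()+60,max(0,u.min()-60):u.min()+60],None,fx=5,fy=5,interpolation=cv2.INTER_CUBIC);cv2.imwrite("pics/s2.png",a)
```

```text
[[ 1.400e-03  9.581e-01  2.865e-01  7.330e-02]
 [ 1.000e+00 -1.100e-03 -1.200e-03 -1.200e-03]
 [-9.000e-04  2.865e-01 -9.581e-01 -1.814e-01]
 [ 0.000e+00  0.000e+00  0.000e+00  1.000e+00]] 356.44212598842734
(0, 0, 0) 322.0 231.0
(0, 0, -0.019) 322.0 245.0
(0, 0.009, -0.019) 340.0 245.0
(0, 0, -0.05) 323.0 276.0
(0.011, 0.009, -0.019) 341.0 224.0
(0.011, 0, -0.05) 323.0 252.0
(0.011, 0, -0.07) 323.0 277.0
290 262 [ 0.6024 -0.2341  0.2354]
293 275 [ 0.6028 -0.236   0.2453]
350 262 [ 0.6119 -0.256   0.2361]
310 247 [ 0.6089 -0.2399  0.2293]
331 247 [ 0.6124 -0.2478  0.2297]
310 252 [ 0.6087 -0.2401  0.2336]
369 338 368 94 132
0.17 0 
0.18 0 
0.19 5 [ 0.606 -0.241  0.193]
0.2 68 [ 0.594 -0.244  0.201]
0.21 54 [ 0.597 -0.244  0.208]
0.22 2 [ 0.605 -0.241  0.216]
0.23 12 [ 0.594 -0.239  0.23 ]
0.24 8 [ 0.597 -0.238  0.238]
0.25 14 [ 0.595 -0.236  0.248]
0.26 0 
0.27 4 [ 0.583 -0.221  0.272]
0.28 7 [ 0.586 -0.221  0.281]
0.29 19 [ 0.592 -0.225  0.291]
0.3 14 [ 0.587 -0.226  0.3  ]
0.31 22 [ 0.586 -0.214  0.31 ]
0.32 22 [ 0.583 -0.219  0.32 ]
0.33 21 [ 0.584 -0.219  0.33 ]
0.34 13 [ 0.584 -0.214  0.341]
0.35 17 [ 0.576 -0.223  0.351]
```

The fingers closed in the air above the sleeve. Wrist depth puts the pad tips at z≈0.228 while the reported TCP is at 0.183. The bench (-0.001) and sleeve (0.208) heights are right in the same picture, so the real tips end about 45 mm short of the reported TCP. Laterally they agree. I'll reopen, go down 45 mm more and grip again, and use this offset from here on.

```bash
python3 -m pendant '[-1,0,0,0,0,0,0, -1,0,0,0,0,0,0, -1,0,0,0,0,0,0, -1,0,0,0,0,0,0, -1,0,0,15,0,0,0, -1,0,0,15,0,0,0, -1,0,0,12,0,0,0, -1,0,0,2,0,0,0]'; python3 -m pendant '[1,0,0,0,0,0,0, 1,0,0,0,0,0,0, 1,0,0,0,0,0,0, 1,0,0,0,0,0,0, 1,0,0,0,0,0,0, 1,0,0,0,0,0,0]' 35;  python3 - <<'E'
from h import *
s=state();print(s["tool_pos"],np.degrees(s["orientation"]),s["width"]*85,s["wrist_force"],s["wrist_torque"])
E
```

```text
t: 6.98
tool_pos: [0.5996, -0.248, 0.1344]
orientation: [-3.132, -0.002, 0.391]
wrist_force: [0.9, -0.2, 1.1]
width: 1.002
t: 7.72
tool_pos: [0.6001, -0.2482, 0.1355]
orientation: [-3.133, -0.003, 0.391]
wrist_force: [0.6, 0.1, -1.5]
width: 0.197
[ 0.60006076 -0.24816512  0.13547721] [-1.79518514e+02 -1.56592850e-01  2.24024015e+01] 16.786443309338267 [ 0.6047344   0.05442253 -1.51675999] [ 0.01114187  0.00446445 -0.03773163]
```

The width is 16.8 mm, so the sleeve is gripped. Swinging along the arc (R = 120 mm), 6° per row.

```bash
python3 -m pendant '[1,0,-6,0,0,0,-0.37, 1,-0.7,-12.5,0,0,0,-0.75, 1,-0.7,-12.5,0,0,0,-0.75, 1,-0.7,-12.5,0,0,0,-0.75, 1,-0.7,-12.5,0,0,0,-0.75]' 35;  cat > b.py <<'E'
from h import *
s=state();p=s["tool_pos"];d=p[:2]-[.489,-.294];print("r",np.hypot(*d)*1e3,"az",np.degrees(np.arctan2(d[1],d[0])),"z",p[2],np.degrees(s["orientation"]),s["width"]*85,s["wrist_force"].round(1),s["wrist_torque"].round(2))
E
python3 b.py
```

```text
t: 8.35
tool_pos: [0.5674, -0.2026, 0.1355]
orientation: [-3.137, -0.008, 0.874]
wrist_force: [0.1, -2.1, -0.6]
width: 0.201
r 120.43620879683539 az 49.35483402393043 z 0.1354836424044286 [-179.75986637   -0.43601432   50.07850591] 17.079398901206165 [ 0.1 -2.1 -0.6] [-0.27 -0.01 -0.23]
```

```bash
python3 -m pendant '[1,-0.7,-12.5,0,0,0,-0.75, 1,-0.7,-12.5,0,0,0,-0.75, 1,-0.7,-12.5,0,0,0,-0.75, 1,-0.7,-12.5,0,0,0,-0.75, 1,-0.7,-12.5,0,0,0,-0.75, 1,-0.4,-8.5,0,0,0,-0.5, 1,0,0,0,0,0,0]' 35;python3 b.py
python3 - <<'E'
from h import *
c=read_camera("top");W=pts(c);m=(W[...,2]>.11)&(W[...,2]<.225)&(W[...,0]<.56)&(W[...,0]>.42)&(W[...,1]>-.15)&(W[...,1]<.05)
q=W[m];
for lo,hi in((-.15,-.12),(-.12,-.1),(-.1,-.08),(-.08,-.06),(-.06,-.03),(-.03,0)):
    k=(q[:,1]>lo)&(q[:,1]<hi);print(lo,k.sum(),np.median(q[k],0).round(4) if k.any() else '')
cv2.imwrite("pics/top2.png",cv2.resize(c["pixels"][150:280,290:470],None,fx=4,fy=4,interpolation=cv2.INTER_CUBIC))
E
```

```text
t: 9.22
tool_pos: [0.5004, -0.1741, 0.1355]
orientation: [3.14, -0.01, 1.487]
wrist_force: [-2.8, -0.2, -1.8]
width: 0.201
r 120.47155887482056 az 84.58661664959266 z 0.1354502786143128 [179.93375483  -0.56108797  85.20006241] 17.1014630258944 [-2.8 -0.2 -1.8] [-0.1   0.61 -0.07]
-0.15 7 [ 0.5074 -0.1234  0.2043]
-0.12 39 [ 0.5055 -0.1075  0.2017]
-0.1 54 [ 0.5072 -0.0897  0.2008]
-0.08 58 [ 0.5079 -0.0688  0.201 ]
-0.06 87 [ 0.5112 -0.0467  0.1776]
-0.03 52 [ 0.5144 -0.0163  0.1539]
```

View pics/top2.png

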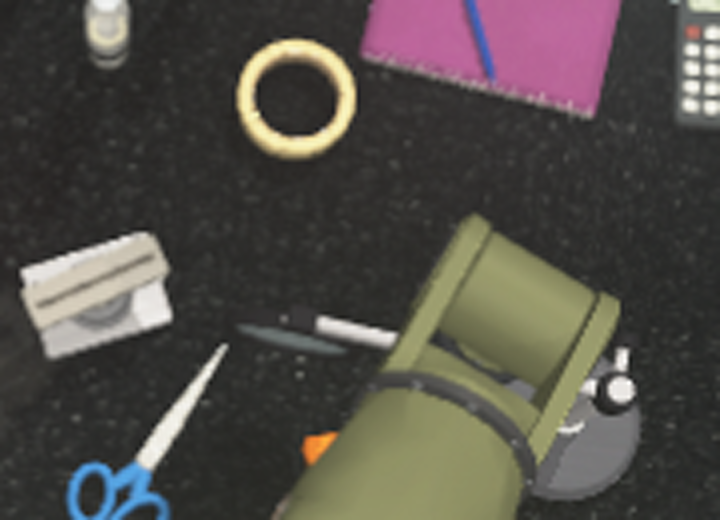

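The top view shows the boom nearly swung out, the lens block at (298,318) in the crop, and about 5° to go. The burner and stand are untouched.

```bash
python3 -m pendant '[1,-0.3,-6,0,0,0,-0.34, 1,-0.2,-5,0,0,0,-0.28, 1,0,0,0,0,0,0]' 35;python3 b.py
```

```text
t: 9.65
tool_pos: [0.4906, -0.1735, 0.1354]
orientation: [3.139, -0.011, 1.57]
wrist_force: [-3.8, 0.0, -0.6]
width: 0.2
r 120.47550139463355 az 89.25658794431557 z 0.13541396750841297 [179.8472988   -0.60490527  89.93427461] 17.025378644757556 [-3.8  0.  -0.6] [ 0.07  0.67 -0.17]
```

```bash
python3 -m pendant '[1,0,-1,0,0,0,0, 1,0,0,0,0,0,0, -1,0,0,0,0,0,0, -1,0,0,0,0,0,0, -1,0,0,0,0,0,0, -1,0,0,0,0,0,0, -1,0,0,0,0,0,0]';python3 b.py
python3 -m pendant '[-1,0,0,-20,0,0,0, -1,0,0,-50,0,0,0, -1,0,0,-50,0,0,0, -1,0,0,-40,0,0,0, -1,0,0,0,0,0,0]'
cat > boom.py <<'E'
from h import *
ps=np.array([.489,-.294])
for n in("wrist","top"):
    c=read_camera(n);W=pts(c)
    q=W[(W[...,2]>.18)&(W[...,2]<.225)&(abs(W[...,0]-.489)<.04)];r=q[:,1]+.294
    q=q[(r>.05)&(r<.22)]
    if len(q)<20: print(n,len(q));continue
    vx,vy,x,y=cv2.fitLine(q[:,:2].astype(np.float32),cv2.DIST_HUBER,0,.01,.01).ravel()
    print(n,len(q),"az",np.degrees(np.arctan2(vy,vx))%180,"from post",np.degrees(np.arctan2(y+.294,x-.489)),x,y)
    m=(W[...,2]>.07)&(W[...,2]<.18)&(abs(W[...,0]-.489)<.05)&(abs(W[...,1]+.054)<.065)
    print("lens",m.sum(),np.median(W[m],0),np.percentile(W[m],[3,97],axis=0))
    if n=="wrist": cv2.imwrite("pics/w4.png",c["pixels"])
E
python3 boom.py
```

```text
t: 10.52
tool_pos: [0.4908, -0.1739, 0.1359]
orientation: [3.137, -0.01, 1.566]
wrist_force: [0.9, -0.5, -0.4]
width: 0.997
r 120.08446622963376 az 89.12734393599787 z 0.13589335416972267 [179.73483008  -0.55662983  89.74836527] 84.77438621718562 [ 0.9 -0.5 -0.4] [-0.02  0.04  0.  ]
t: 11.15
tool_pos: [0.4897, -0.1754, 0.3006]
orientation: [3.138, -0.01, 1.566]
wrist_force: [-1.3, 1.1, -0.2]
width: 0.997
wrist 3900 az 89.822426 from post 89.69741 0.48973393 -0.15502517
lens 83 [ 0.48978872 -0.0641115   0.17367072] [[ 0.48306878 -0.07816128  0.16856141]
 [ 0.49700227 -0.03207163  0.1759407 ]]
top 99 az 89.87105 from post 89.26185 0.49115705 -0.1265769
lens 217 [ 0.48902617 -0.04352559  0.1373506 ] [[ 0.48543194 -0.10189413  0.07209327]
 [ 0.49873668 -0.00490186  0.17667382]]
```

Wrist and top views both put the boom at 89.8°, with the lens at (0.4895,-0.054). So the neck target is (0.5895,-0.054,0.124). Next I move over the burner.

```bash
python3 -m pendant '[-1,40,8,0,0,-0.07,0, -1,56,11,0,0,0,0, -1,56,11,0,0,0,0, -1,56,11,0,0,0,0, -1,56,11,0,0,0,0, -1,10,0,0,0,0,0]'
python3 -m pendant '[-1,0,0,0,0,0,-1, -1,0,0,0,0,0,-1, -1,0,0,0,0,0,-1, -1,0,0,0,0,0,-1, -1,0,0,0,0,0,0]'
cat > head.py <<'E'
from h import *
s=state();print(s["tool_pos"],np.degrees(s["orientation"]))
c=read_camera("wrist");W=pts(c)
m=(W[...,2]>.066)&(W[...,2]<.085)&(np.hypot(W[...,0]-.544,W[...,1]-.105)<.09)
m=cv2.morphologyEx(m.astype(np.uint8),cv2.MORPH_OPEN,np.ones((3,3)))>0
q=W[m];r=cv2.minAreaRect(q[:,:2].astype(np.float32)*1000);print(m.sum(),r,np.percentile(q[:,2],[5,50,95]))
m=(W[...,2]>.006)&(W[...,2]<.02)&(np.hypot(W[...,0]-.544,W[...,1]-.105)<.09)
m=cv2.morphologyEx(m.astype(np.uint8),cv2.MORPH_OPEN,np.ones((5,5)))>0
print("plate",m.sum(),cv2.minAreaRect(W[m][:,:2].astype(np.float32)*1000))
cv2.imwrite("pics/w5.png",c["pixels"])
E
python3 head.py
```

```text
t: 12.0
tool_pos: [0.5413, 0.1062, 0.2881]
orientation: [-3.125, -0.003, 1.563]
wrist_force: [-0.4, -0.6, -0.3]
width: 0.998
t: 12.62
tool_pos: [0.5394, 0.104, 0.2817]
orientation: [-3.12, -0.015, 2.137]
wrist_force: [-0.9, 0.6, -0.9]
width: 0.996
[0.53943246 0.10401362 0.28168814] [-178.76282925   -0.85235755  122.41337983]
3420 ((541.2437133789062, 108.98275756835938), (39.08031463623047, 116.67208099365234), 33.2015380859375) [0.07193229 0.07327543 0.0745643 ]
plate 2161 ((540.908935546875, 108.51490783691406), (80.05328369140625, 109.76636505126953), 25.678213119506836)
```

View pics/w5.png

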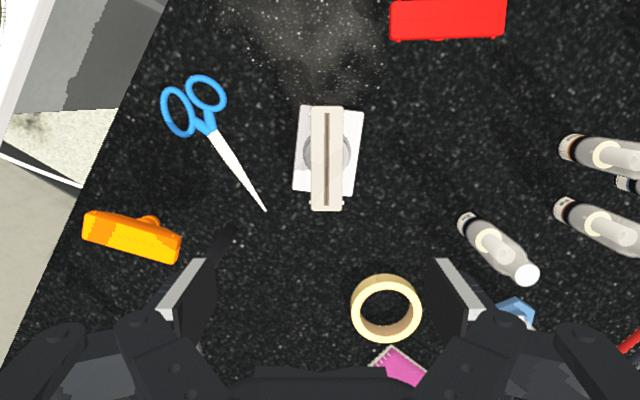

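The wrist view shows the grey head at (327,158), centred on its white plate. Head and plate centres agree to 0.5 mm, at (0.541,0.109), with the head's axis at 123.2°. The jaws are clear on both sides. Levelling, centring and descending.

```bash
python3 -m pendant '[-1,3.3,4,0,-0.155,-0.106,-0.1, -1,0,0,40,0,0,0, -1,0,0,50,0,0,0, -1,0,0,50,0,0,0, -1,0,0,50,0,0,0, -1,0,0,0,0,0,0]'
python3 head.py
python3 - <<'E'
from h import *
c=read_camera("wrist");W=pts(c);s=state()
Rm=R.from_euler("xyz",s["orientation"]).as_matrix();L=(W-s["tool_pos"])@Rm
m=(abs(abs(L[...,1])-.05)<.015)&(abs(L[...,0])<.03)&(L[...,2]>-.12)&(L[...,2]<-.02);q=L[m];print(len(q),np.percentile(q,[2,50,98],axis=0))
E
```

```text
t: 13.42
tool_pos: [0.5419, 0.1098, 0.0871]
orientation: [3.134, 0.004, 2.139]
wrist_force: [0.1, 1.2, 1.0]
width: 1.002
[0.54192213 0.10977766 0.08705501] [179.57241189   0.24859765 122.5672778 ]
11706 ((542.0416870117188, 108.84678649902344), (40.45343780517578, 117.91621398925781), 32.300994873046875) [0.07473286 0.07594291 0.07698978]
plate 5048 ((542.3360595703125, 109.08323669433594), (80.25350952148438, 109.37508392333984), 25.83453941345215)
23562 [[-0.00664719 -0.06382584 -0.11899313]
 [ 0.0094433  -0.03653911 -0.10338609]
 [ 0.0180979   0.06387809 -0.0575115 ]]
```

Open tips are measured at 57.5 mm behind the reported TCP, that is 45 + 13 mm, which confirms the offset. A reported z of 0.008 puts the shut tips at 0.053, above the rim at 0.044 and alongside the flat sides.

```bash
python3 -m pendant '[-1,-0.5,0,30,0.05,0.03,0, -1,0,0,30,0,0,0, -1,0,0,18,0,0,0, -1,0,0,0,0,0,0]'; python3 b.py
```

```text
t: 14.02
tool_pos: [0.5521, 0.1108, 0.0219]
orientation: [3.12, 0.01, 2.138]
wrist_force: [-0.6, -0.8, -0.4]
width: 0.998
r 409.70328305124525 az 81.14470145859462 z 0.021924405749615572 [178.73843075   0.58540095 122.51230771] 84.82081979062738 [-0.6 -0.8 -0.4] [ 0.    0.05 -0.02]
```

```bash
python3 -m pendant '[1,0,0,0,0,0,0, 1,0,0,0,0,0,0, 1,0,0,0,0,0,0, 1,0,0,0,0,0,0, 1,0,0,0,0,0,0, 1,0,0,0,0,0,0]' 60; python3 b.py
```

```text
t: 14.78
tool_pos: [0.5502, 0.1091, 0.0259]
orientation: [3.125, 0.01, 2.138]
wrist_force: [-1.0, 0.7, -7.1]
width: 0.401
r 407.701703990765 az 81.36872497014281 z 0.025885622281757822 [179.04054979   0.60070475 122.51202801] 34.119120819599694 [-1.   0.7 -7.1] [-0.03  0.    0.01]
```

The descent stopped short at z 0.022 and drifted 10 mm in x, so the pads only catch the top edge. Opening again, then looking at the joints.

```bash
python3 -m pendant '[-1,0,0,0,0,0,0, -1,0,0,0,0,0,0, -1,0,0,0,0,0,0, -1,0,0,0,0,0,0, -1,0,0,0,0,0,0]'; python3 b.py; python3 -c "
from h import *
s=state();print(s['q'].round(3),s['joint_efforts'].round(1),s['wrist_force'])"; python3 head.py
```

```text
t: 15.4
tool_pos: [0.5521, 0.1095, 0.028]
orientation: [3.12, 0.012, 2.138]
wrist_force: [-0.1, 0.4, -0.6]
width: 1.0
r 408.44203236723786 az 81.11199648206495 z 0.028030656181522944 [178.77352348   0.71249838 122.5152741 ] 84.95771320521506 [-0.1  0.4 -0.6] [0.01 0.03 0.  ]
[ 0.132  0.502  1.654 -0.003  0.961 -0.434] [  0.  -59.6 -30.1  -0.   -0.1   0. ] [-0.10057825  0.35121347 -0.55207066]
[0.55210573 0.10953756 0.02803066] [178.77352348   0.71249838 122.5152741 ]
21805 ((545.381103515625, 113.58329772949219), (85.25971984863281, 116.65496063232422), 58.96858215332031) [0.07220323 0.07332193 0.07438018]
plate 7163 ((544.1456298828125, 110.60542297363281), (80.36661529541016, 109.796142578125), 25.629512786865234)
```

```bash
python3 -m pendant '[-1,5.5,-7.7,0,0.15,0.09,0]'; python3 b.py;  python3 -m pendant '[-1,0,0,10,0,0,0]'; python3 b.py; python3 -c "
from h import *
s=state();print(s['q'].round(3),s['joint_efforts'].round(1),s['joint_velocities'].round(3))"
```

```text
t: 15.58
tool_pos: [0.5423, 0.11, 0.0278]
orientation: [-3.141, -0.001, 2.138]
wrist_force: [-0.3, 0.5, 0.5]
width: 1.001
r 407.5147380261232 az 82.48153820734078 z 0.02777642233360019 [-1.79971947e+02 -3.89722747e-02  1.22518318e+02] 85.08548217537842 [-0.3  0.5  0.5] [0.04 0.03 0.04]
t: 15.7
tool_pos: [0.5423, 0.1102, 0.0179]
orientation: [-3.141, -0.001, 2.138]
wrist_force: [-0.4, -0.3, -0.2]
width: 0.996
r 407.6531468954874 az 82.48780992519275 z 0.0179026023271089 [-1.79994669e+02 -3.64140697e-02  1.22524507e+02] 84.70127619311293 [-0.4 -0.3 -0.2] [0.01 0.05 0.02]
[ 1.340e-01  5.130e-01  1.665e+00  1.000e-03  9.640e-01 -4.340e-01] [  0.1 -61.4 -29.8   0.    0.8   0. ] [-0.001  0.142  0.044  0.001 -0.179 -0.   ]
```

Slow rows work exactly; the fast descent had simply lagged. Finishing slowly.

```bash
python3 -m pendant '[-1,0,0,5,0,0,0, -1,0,0,4,0,0,0]'; python3 b.py;  python3 -m pendant '[-0.2,0,0,0,0,0,0, -0.2,0,0,0,0,0,0, -0.2,0,0,0,0,0,0, -0.2,0,0,0,0,0,0]' 60;python3 b.py; python3 head.py
```

```text
t: 15.95
tool_pos: [0.5418, 0.1101, 0.0073]
orientation: [-3.14, -0.001, 2.138]
wrist_force: [0.1, 0.6, 0.2]
width: 1.0
r 407.50303975612826 az 82.56095223276735 z 0.007327484488753824 [-1.79921051e+02 -6.86163315e-02  1.22524938e+02] 85.00908746933781 [0.1 0.6 0.2] [ 0.02 -0.    0.  ]
t: 16.45
tool_pos: [0.5418, 0.1101, 0.0072]
orientation: [-3.14, -0.001, 2.138]
wrist_force: [-0.3, -0.2, 0.7]
width: 0.598
r 407.49079541721017 az 82.54926625658267 z 0.007165232155711826 [-1.79917598e+02 -7.09091890e-02  1.22518866e+02] 50.84799752958201 [-0.3 -0.2  0.7] [-0.03 -0.03 -0.02]
[0.54184082 0.11005024 0.00716523] [-1.79917598e+02 -7.09091890e-02  1.22518866e+02]
25439 ((537.7789306640625, 123.06548309326172), (70.27546691894531, 93.3041763305664), 5.972546100616455) [0.07182211 0.07332893 0.07620207]
plate 6429 ((544.1627197265625, 110.56117248535156), (80.30906677246094, 109.94371795654297), 25.625844955444336)
```

The earlier touch nudged the stand about 2 mm, so I centre on it again (+2 mm along the jaws) and close.

```bash
python3 -m pendant '[-0.2,0,2.1,0,0,0,0, 1,0,0,0,0,0,0, 1,0,0,0,0,0,0, 1,0,0,0,0,0,0, 1,0,0,0,0,0,0]' 70;python3 b.py; python3 -m pendant '[1,0,0,0,0,0,0, 1,0,0,0,0,0,0]' 70; python3 b.py
```

```text
t: 17.12
tool_pos: [0.5439, 0.1113, 0.0076]
orientation: [-3.141, -0.001, 2.138]
wrist_force: [-1.8, 0.8, 0.3]
width: 0.404
r 409.0191440656707 az 82.28658151556066 z 0.00763423224879916 [-1.79944317e+02 -5.93011155e-02  1.22521414e+02] 34.330018946302154 [-1.8  0.8  0.3] [0.04 0.11 0.04]
t: 17.38
tool_pos: [0.5439, 0.1113, 0.0076]
orientation: [-3.141, -0.001, 2.138]
wrist_force: [-1.2, 0.7, 2.2]
width: 0.403
r 409.04649011223927 az 82.28285074025791 z 0.007617295864856169 [-1.79946603e+02 -5.90318278e-02  1.22523800e+02] 34.22040603697287 [-1.2  0.7  2.2] [0.07 0.15 0.05]
```

```bash
python3 -m pendant '[1,0,0,-3,0,0,0, 1,0,0,-6,0,0,0, 1,0,0,-6,0,0,0, 1,0,0,-8,0,0,0, 1,0,0,0,0,0,0]' 70;python3 b.py; python3 -m pendant '[1,0,0,-8,0,0,0, 1,0,0,-10,0,0,0, 1,0,0,-15,0,0,0, 1,0,0,-15,0,0,0, 1,0,0,0,0,0,0]'; python3 b.py
python3 - <<'E'
from h import *
c=read_camera("wrist");cv2.imwrite("pics/w6.png",c["pixels"])
E
```

```text
t: 18.0
tool_pos: [0.5426, 0.1111, 0.0305]
orientation: [-3.137, -0.003, 2.138]
wrist_force: [0.9, 0.7, -7.6]
width: 0.409
r 408.648498963282 az 82.4673512212079 z 0.030543378326414322 [-1.79752469e+02 -1.49671104e-01  1.22520114e+02] 34.78281269408654 [ 0.9  0.7 -7.6] [-0.    0.01 -0.03]
t: 18.62
tool_pos: [0.5432, 0.1112, 0.0828]
orientation: [-3.139, -0.002, 2.138]
wrist_force: [-0.2, -0.5, -7.8]
width: 0.408
r 408.7814138167975 az 82.38709549136628 z 0.08279396747040696 [-1.79823993e+02 -1.16885445e-01  1.22520341e+02] 34.672513676188686 [-0.2 -0.5 -7.8] [ 0.02  0.   -0.1 ]
```

View pics/w6.png

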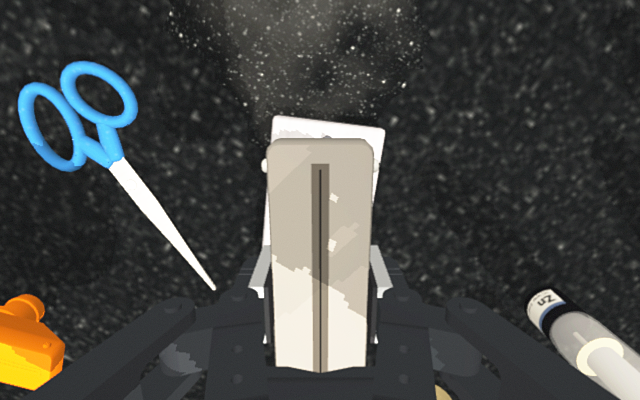

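The wrist view shows the head held square and centred between the pads at (320,260), with the stand staying on the bench behind at (325,130). The force is 7.8 N, which is the head alone. Next: x first, then sideways behind the lens.

```bash
python3 -m pendant '[1,-6,10,-5,0,0,0, 1,-6,10,-6,0,0,0, 1,-6,10,-5,0,0,0, 1,-6,10,-4,0,0,0, 1,0,0,0,0,0,0]';python3 b.py; python3 -m pendant '[1,-12,-7,0,0,0,0, 1,-20,-13,0,0,0,0, 1,-22,-14,0,0,0,0, 1,-22,-14,0,0,0,0, 1,-22,-14,0,0,0,0, 1,-20,-13,0,0,0,0, 1,-12,-8,0,0,0,0, 1,0,0,0,0,0,0]'; python3 b.py; python3 -c "from h import *;print(state()['tool_pos'])"
```

```text
t: 19.3
tool_pos: [0.5889, 0.1122, 0.099]
orientation: [-3.132, -0.005, 2.138]
wrist_force: [0.1, 0.7, -7.9]
width: 0.409
r 418.3035524242857 az 76.18651266421313 z 0.0989548038955356 [-179.46163397   -0.28745819  122.52221752] 34.739245566136766 [ 0.1  0.7 -7.9] [0.04 0.02 0.06]
t: 20.3
tool_pos: [0.5836, -0.0513, 0.0959]
orientation: [-3.127, -0.008, 2.137]
wrist_force: [-0.9, -0.0, -8.1]
width: 0.406
r 260.51492623029156 az 68.70568027688228 z 0.09592938595305905 [-179.13583828   -0.45088566  122.46924557] 34.494360750358524 [-0.9 -0.  -8.1] [ 0.02 -0.05  0.03]
[ 0.5836083  -0.05127115  0.09592939]
```

```bash
python3 -m pendant '[1,-5.5,3.6,-7.7,-0.108,-0.056,0, 1,0,0,0,0,0,0, 1,0,0,0,0,0,0]';python3 b.py
python3 - <<'E'
from h import *
s=state();print(s["tool_pos"],s["joint_velocities"].round(3))
c=read_camera("wrist");W=pts(c);cv2.imwrite("pics/w7.png",c["pixels"])
Rm=R.from_euler("xyz",s["orientation"]).as_matrix();L=(W-s["tool_pos"])@Rm
m=(L[...,2]<-.055)&(L[...,2]>-.075)&(abs(L[...,1])<.022)&(L[...,0]>.014)&(L[...,0]<.08)
q=L[m];A=np.c_[q[:,:2],np.ones(len(q))];k=np.linalg.lstsq(A,q[:,2],rcond=None)[0]
print("head end tool x",np.percentile(q[:,0],99.5),"y range",np.percentile(q[:,1],[1,99]),"top z tool",np.median(q[:,2]),"tilt deg",np.degrees(k[:2]))
c=read_camera("top");W=pts(c)
m=(W[...,2]>.07)&(W[...,2]<.18)&(abs(W[...,0]-.489)<.03)&(abs(W[...,1]+.054)<.065)
print("lens top",m.sum(),np.percentile(W[m],[3,50,97],axis=0).round(3))
c2=read_camera("scene");W=pts(c2)
for n,w in(("scene",W),):
    m=(w[...,2]>.07)&(w[...,2]<.18)&(abs(w[...,0]-.489)<.03)&(abs(w[...,1]+.054)<.065);print(n,m.sum(),np.percentile(w[m],[3,50,97],axis=0).round(3) if m.any() else '')
a=cv2.resize(c["pixels"][130:280,270:470],None,fx=4,fy=4,interpolation=cv2.INTER_CUBIC) if 0 else cv2.resize(c2["pixels"][90:240,250:450],None,fx=4,fy=4,interpolation=cv2.INTER_CUBIC)
cv2.imwrite("pics/s7.png",a)
E
```

```text
t: 20.68
tool_pos: [0.5901, -0.0527, 0.1042]
orientation: [3.14, 0.0, 2.139]
wrist_force: [-0.4, -0.1, -8.4]
width: 0.405
r 261.6044469217114 az 67.26242895215108 z 0.10417850160639733 [1.79921164e+02 1.60970468e-02 1.22559837e+02] 34.4619936185055 [-0.4 -0.1 -8.4] [ 0.02  0.02 -0.02]
[ 0.59011297 -0.05272619  0.1041785 ] [ 0.004 -0.006 -0.007 -0.    -0.003  0.   ]
head end tool x 0.05815088153294057 y range [-0.01691871  0.01840271] top z tool -0.06564756623293991 tilt deg [ 1.44288773 -0.03593487]Traceback (most recent call last):
  File "<stdin>", line 10, in <module>
    return _quantile_unchecked(
        a, q, axis, out, overwrite_input, method, keepdims, weights)
    return _ureduce(a,
                    func=_quantile_ureduce_func,
    ...<5 lines>...
                    overwrite_input=overwrite_input,
                    method=method)
    r = func(a, **kwargs)
    result = _quantile(arr,
                       quantiles=q,
    ...<2 lines>...
                       out=out,
                       weights=wgt)
    slices_having_nans = np.isnan(arr[-1, ...])
                                  ~~~^^^^^^^^^
IndexError: index -1 is out of bounds for axis 0 with size 0
```

In the hand, the wrist depth gives the bar end at 58 mm from the TCP and the neck at z 0.124. The apparent 1.4° tilt along the bar needs checking against the bench plane in the same picture.

Run:
```python
from h import *
s=state()
c=read_camera("wrist");W=pts(c)
def fit(m,n):
    q=W[m];
    for _ in range(3):
        A=np.c_[q[:,:2],np.ones(len(q))];k=np.linalg.lstsq(A,q[:,2],rcond=None)[0];e=abs(A@k-q[:,2]);q=q[e<2.5*e.std()]
    a=np.radians(np.degrees(s["orientation"][2]));print(n,len(q),"slope along bar deg",np.degrees(k[0]*np.cos(a)+k[1]*np.sin(a)),"across",np.degrees(k[0]*np.sin(a)-k[1]*np.cos(a)),"z",q[:,2].mean())
fit(abs(W[...,2])<.008,"bench")
Rm=R.from_euler("xyz",s["orientation"]).as_matrix();L=(W-s["tool_pos"])@Rm
fit((L[...,2]<-.058)&(L[...,2]>-.073)&(abs(L[...,1])<.015)&(abs(L[...,1])>.005)&(L[...,0]>.0)&(L[...,0]<.056),"head")
c2=read_camera("scene");w=pts(c2)
m=(w[...,2]>.07)&(w[...,2]<.18)&(abs(w[...,0]-.489)<.03)&(abs(w[...,1]+.054)<.065);print(m.sum(),np.percentile(w[m],[3,50,97],axis=0).round(3) if m.any() else '')
cv2.imwrite("pics/s7.png",cv2.resize(c2["pixels"][90:240,250:450],None,fx=4,fy=4,interpolation=cv2.INTER_CUBIC))
```

```text
bench 92675 slope along bar deg -0.07655905575903559 across 0.054181631755377185 z -0.0009979447953538377
head 4597 slope along bar deg -0.12193197083542967 across 0.08380674708897211 z 0.16971634225656995
245 [[ 0.482 -0.101  0.074]
 [ 0.486 -0.037  0.131]
 [ 0.495  0.002  0.176]]
```

View pics/s7.png

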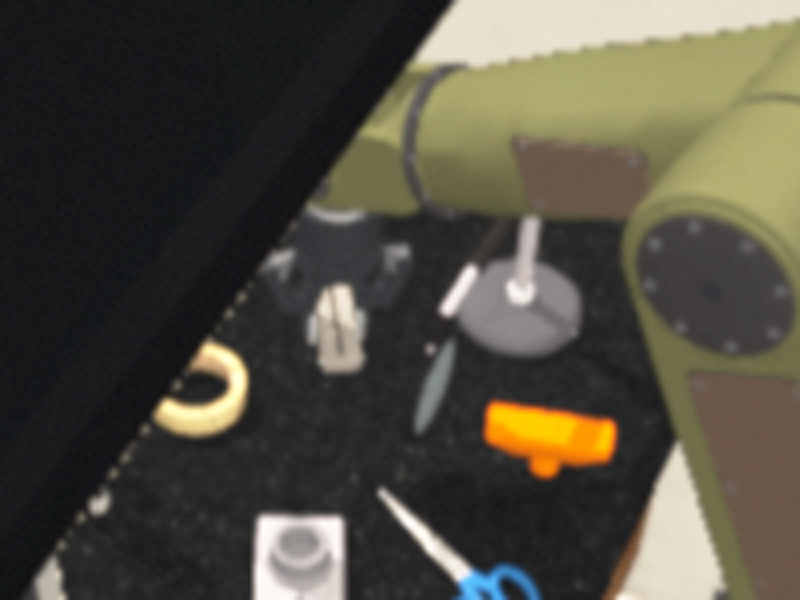

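The scene view shows the head held at (338,330), well behind the lens at (435,385). The empty stand is at (300,555), and the tape and orange decoy are untouched. The robust fit gives a level head, with slopes of 0.1° or less relative to the bench. The neck is at (0.590,-0.053,0.124) against a target of (0.5895,-0.054,0.124), so I'm handing in.

```bash
python3 b.py; python3 -c "from station import close_job;print(close_job())"
```

```text
r 261.3497728701092 az 67.24165954742105 z 0.10411501085329736 [1.79928874e+02 1.61344244e-02 1.22540509e+02] 34.55348986336389 [ 0.7 -0.4 -7.1] [-0.01  0.07 -0.01]
the job is handed in; nothing more can be done
None
```

The job is done and handed in at about 21 s on the robot's clock. The boom is swung out, and the burner head is held level behind the lens.

**Boom:** I took it by the rubber sleeve and swung it to 89.8°, where 90° is parallel to the front edge. The wrist and top cameras agree on the direction, measured after I let go of it. A cruder reading of the same top picture, taken from the post's axis, gave 89.3°.

**Head:** I gripped it by its flat sides and lifted it straight up. The wrist force was about 7.8 N, which is the head alone, and the stand stayed on the bench.

**Final pose:** The neck is at about (0.590, -0.053, 0.124), against a target of (0.5895, -0.054, 0.124). That is about 10 cm beyond the lens. The head is level to about 0.1°; a first, rougher fit showed 1.4° along the bar, but a more careful one, checked against the bench plane, did not.

What went wrong or disagreed along the way:
- **First grip on the sleeve:** it closed in the air, because the real fingertips end about 45 mm short of the reported tool point. I measured that and corrected for it.
- **First descent to the burner:** it stopped short and off-centre, and the grip moved the stand by about 2 mm. I opened, centred again and gripped properly.
- **Bystanders:** the tape looked undisturbed in the last picture. The spanner and lamp tube were not checked at the end, but the arm was not commanded near them.

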